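Find the push switch with the weak spring and reject it

TASK

One of the four look-alike push switches in the nest block has too weak a spring. Push their green caps straight down one after another with about 8 newtons, never more than 14, until you find it: a sound switch springs back out, the weak one clicks and stays in. Then set the weak one down upright in the red reject tray, leaving the other three in their pockets with their caps out and the screwdriver, loupe and pen where they are.

Things in the scene. Friction and masses are not known exactly. Their poses are not given: they have to be found in the camera images.
- nest_block: Fixed aluminium plate, 64 x 262 x 18 mm (x, y, z), with four rectangular pockets 10 mm deep in its top, in a row along its own y axis at y = -93, -31, +31 and +93 mm. Origin: centre of its underside; z up. A pocket floor is 8 mm above the table and 32 x 42 mm, 1 mm more all round than the switch standing in it.
- switch_1: Look-alike push switch, 130 g: dark grey box housing 30 (own x) x 40 (own y) x 46 mm high, aluminium bezel ring of 29 mm diameter up to 53 mm, green cap of 26 mm diameter on a black stem. Cap top flat, 21 mm across, 73 to 77 mm above the underside when out: it differs by switch, so find it by touch. Origin: centre of underside; z up. Sound or weak.
- switch_2: The second switch, same look, size and origin; sound or weak. Each stands in a pocket of the nest block (which one varies), own x along the block's x; the upper 36 mm of the housing stand free above the block, to be gripped across the 30 mm width.
- switch_3: The third switch, same look, size and origin; sound or weak.
- switch_4: The fourth switch, same look, size and origin; sound or weak.
- switch_1_plunger (a joint): Latch travel of switch_1's plunger in m: 0 out, 0.008 clicked and locked in. The cap sits on it by a cushion spring: 1 N at the touch, then 4 N per mm, hard stop at 5 mm. The plunger stays put up to about 5 N (weak) or 18 N (sound), then gives way with falling force; pushed 4.5 mm it snaps to 8 mm by itself and stays; the locked cap is 8 mm lower, cushioned as before.
- switch_2_plunger (a joint): Latch travel of switch_2's plunger, same meaning and behaviour.
- switch_3_plunger (a joint): Latch travel of switch_3's plunger, same meaning and behaviour.
- switch_4_plunger (a joint): Latch travel of switch_4's plunger, same meaning and behaviour.
- reject_tray: Fixed shallow red plastic tray, 130 x 130 mm, 16 mm high over its rim, walls 3 mm, floor 3 mm thick, open at the top. Origin: centre of its underside; z up, x and y along its sides.
- screwdriver: Small screwdriver with red handle, 161 mm long, lying to the right of the nest block; a bystander. Origin: centre of its underside.
- loupe: Black eyeglass loupe, 33 mm diameter, 32 mm high, standing behind the work; a bystander. Origin: centre of its underside.
- gel_pen: Clear pen, 154 mm long, lying behind the nest block along y; a bystander. Origin: centre of its underside.

How it is judged:
On the way:
1. one switch has clicked and stays in (latch travel over 6.5 mm) while it still stands in its pocket and no finger touches it (((value of joint switch_1_plunger above 0.0065 m and contact force between switch_1 and the fingers below 0.3 N and z of switch_1 in the frame of nest_block below 0.012 m and distance of switch_1 from where it was at the start of the episode below 0.01 m) or (value of joint switch_2_plunger above 0.0065 m and contact force between switch_2 and the fingers below 0.3 N and z of switch_2 in the frame of nest_block below 0.012 m and distance of switch_2 from where it was at the start of the episode below 0.01 m) or (value of joint switch_3_plunger above 0.0065 m and contact force between switch_3 and the fingers below 0.3 N and z of switch_3 in the frame of nest_block below 0.012 m and distance of switch_3 from where it was at the start of the episode below 0.01 m) or (value of joint switch_4_plunger above 0.0065 m and contact force between switch_4 and the fingers below 0.3 N and z of switch_4 in the frame of nest_block below 0.012 m and distance of switch_4 from where it was at the start of the episode below 0.01 m))), for 0.2 s.
At the end, for the whole second after the job is handed in: One switch, clicked in (latch travel over 6.5 mm), stands upright (within 0.1 rad) and at rest on the floor of the reject tray, within 50 mm of its middle along each side; the other three stand in the pockets where they were (within 5 mm) with their plungers out (travel under 1 mm) (((value of joint switch_1_plunger above 0.0065 m and height (world z) of switch_1 below 0.006 m and angle between each of switch_1, switch_2, switch_3, switch_4's own z axis and vertical below 0.1 rad and linear speed of switch_1 below 0.02 m/s and x of switch_1 in the frame of reject_tray between -0.05 and 0.05 m and y of switch_1 in the frame of reject_tray between -0.05 and 0.05 m and value of joint each of switch_2_plunger, switch_3_plunger, switch_4_plunger below 0.001 m and distance of each of switch_2, switch_3, switch_4 from where it was at the start of the episode below 0.005 m) or (value of joint switch_2_plunger above 0.0065 m and height (world z) of switch_2 below 0.006 m and angle between each of switch_2, switch_1, switch_3, switch_4's own z axis and vertical below 0.1 rad and linear speed of switch_2 below 0.02 m/s and x of switch_2 in the frame of reject_tray between -0.05 and 0.05 m and y of switch_2 in the frame of reject_tray between -0.05 and 0.05 m and value of joint each of switch_1_plunger, switch_3_plunger, switch_4_plunger below 0.001 m and distance of each of switch_1, switch_3, switch_4 from where it was at the start of the episode below 0.005 m) or (value of joint switch_3_plunger above 0.0065 m and height (world z) of switch_3 below 0.006 m and angle between each of switch_3, switch_1, switch_2, switch_4's own z axis and vertical below 0.1 rad and linear speed of switch_3 below 0.02 m/s and x of switch_3 in the frame of reject_tray between -0.05 and 0.05 m and y of switch_3 in the frame of reject_tray between -0.05 and 0.05 m and value of joint each of switch_1_plunger, switch_2_plunger, switch_4_plunger below 0.001 m and distance of each of switch_1, switch_2, switch_4 from where it was at the start of the episode below 0.005 m) or (value of joint switch_4_plunger above 0.0065 m and height (world z) of switch_4 below 0.006 m and angle between each of switch_4, switch_1, switch_2, switch_3's own z axis and vertical below 0.1 rad and linear speed of switch_4 below 0.02 m/s and x of switch_4 in the frame of reject_tray between -0.05 and 0.05 m and y of switch_4 in the frame of reject_tray between -0.05 and 0.05 m and value of joint each of switch_1_plunger, switch_2_plunger, switch_3_plunger below 0.001 m and distance of each of switch_1, switch_2, switch_3 from where it was at the start of the episode below 0.005 m))); the robot touches nothing.
It fails at once if a cap is pushed with more than 14 N (contact force between any of switch_1_plunger, switch_2_plunger, switch_3_plunger, switch_4_plunger and anything else above 14 N).
It fails at once if a switch is dropped (moves faster than 0.5 m/s with no finger on it) ((contact force between switch_1 and the fingers below 0.3 N and linear speed of switch_1 above 0.5 m/s) or (contact force between switch_2 and the fingers below 0.3 N and linear speed of switch_2 above 0.5 m/s) or (contact force between switch_3 and the fingers below 0.3 N and linear speed of switch_3 above 0.5 m/s) or (contact force between switch_4 and the fingers below 0.3 N and linear speed of switch_4 above 0.5 m/s)).
It fails at once if the screwdriver, loupe or pen is moved by more than 20 mm (distance of any of screwdriver, loupe, gel_pen from where it was at the start of the episode above 0.02 m).
It also fails if it takes over 64 s, if anything falls off the work surface, if the arm or the gripper's body presses on something with over 40 N, if the wrist force passes 120 N, or if a joint passes its speed limit or range.

ROBOT

A 6-joint arm with a two-finger parallel gripper is mounted at the origin on a cart in front of the work surface, level with it; the furniture and walls round the work are solid. World frame = base frame: x ahead of the robot, y to its left, z up, the work surface at z = 0. Lengths are in m, angles in rad, forces in N, time in s.
With the tool pointing down it reaches from about 0.35 to 0.725 m from the base axis. Payload 6 kg.
Tool frame: the origin (TCP) lies midway between the tips of the shut fingers; the grasp point (between the pads) lies 19 mm behind it; x points along the fingers, z is the direction in which the jaws open and shut, and the axes are right-handed (so a half turn about x gives the same grasp; the last joint's range is limited). The gripper opens to 85 mm and grips with 20 to 120 N. Pads are 22 mm wide; open, the fingers measure 114 mm over their backs; the gripper's body (76 mm by 85 mm) begins 54 mm behind the grasp point. The pads swing forward as they close: fully open they stand 13 mm farther back than shut.
Start: joints at [-0.808, 0.04, 0.085, 0, -1.615, -0.334], TCP at [0.249, -0.546, 0.231] pointing down, gripper open.
Joint ranges: [-2.56, 2.56], [-1.29, 2.01], [-1.08, 1.49], [-3.29, 1.98], [-2.81, -0.18], [-2.99, 2.99]. Speed limits (rad/s): [2.57, 2.57, 3.01, 3.14, 3.14, 3.14].

INTERFACE

Orientations are given as a rotation vector (axis times angle).
In Python, from rig import * gives the robot as it stands.
- The arm moves only by the tool servo_tool, never from a script. Its argument "plan" is one flat list of numbers, 4 for each row, row after row: the shift along the tool's x, y, z in cm, then the turn about the tool's x in degrees. A call has 1 to 5 rows; each row is the pose to reach, as a shift and turn from the pose commanded when the call began, along the tool's axes at that moment; what a row does not reach only later rows make up. A row lasts 1/10 s, in which the tool goes at most 50 mm and 8.59 degrees, less where a joint would pass 70% of its speed; a pose out of reach is approached as far as the arm can. A call with a gripper value outside its range is refused whole. "grip" is the closure, from 0 (fully open) to 1 (shut), set as the call begins (left out, the last holds). The fingers move at their own pace and stop on an object; "newtons" is the grip in N (left out, the last holds). Time passes only in rows, so rows that repeat a pose let the fingers close. It gives the time, the measured TCP pose, the force and the opening at its end, in the units of the state.
- sense(): the state, without advancing time (a new reading comes with each control period).
- snapshot(name): name is "scene" or "top" or "wrist"; returns (picture, depth): 384x512x3 uint8, red, green, blue; 384x512 float32, m along the optical axis (not along the pixel's ray), 0 where there is no reading.
- camera_info(name): a dict with "fx", "fy", "cx", "cy" (pixels), "world_from_camera" (4x4, takes a point from camera to world coordinates); the wrist camera has in their place "hand_eye" (4x4, takes a point from camera to tool coordinates, whose origin is the TCP and whose axes are the tool frame's). Camera axes: x right, y up, looking along -z (the intrinsics and any distortion apply to the point x, -y, -z); pixel columns grow to the right and rows downward; lengths in m; the calibration is good to about 2 mm. A picture is of the moment at which its call begins: read the wrist's pose just before it. camera_info takes no time and is no camera call.
- finish_job(): hands the job in, once; it reports no verdict.
The state is a dict: "time": time; "joint_positions": joint angles; "joint_vel": joint speeds; "joint_torque": joint torques, N m; "position": TCP position; "orientation": TCP orientation; "wrist_force": force on the tool from outside, world axes, zero at the start; "moment": the same for the moment, N m; "grip_width": finger opening in m.
Only numpy, scipy, OpenCV 4.12 (cv2) and the standard library are available. Lean on these libraries where they do the work, as an engineer would, in place of code of your own. Each camera call takes 0.05 s, during which the arm holds its last target.

## Working session

There is one attempt and no reset: what is moved stays moved. The work goes in short steps, Python scripts to look and compute and a tool call to move; the robot and the scene stay as the last step left them, time stands still between calls to the robot, and variables do not carry over. Pictures are saved under pics/ and viewed, and the job is handed in when it is done.

Besides the shell and the picture viewer there is one more tool, called after "Emit:" as name(argument=value, ...) on one line, values as JSON. servo_tool: Moves the arm, as the interface text tells. Its arguments: {"type":"object","properties":{"plan":{"type":"array"},"grip":{"type":"number"},"newtons":{"type":"number"}},"required":["plan"]}

```bash
ls; mkdir -p pics; python3 - <<'E'
from rig import *
import cv2, numpy as np
s=sense(); print({k:np.round(v,4) for k,v in s.items()})
for n in ("scene","top"):
    p,d=snapshot(n); cv2.imwrite(f"pics/{n}0.png",p[:,:,::-1]); np.save(f"pics/{n}0.npy",d)
    c=camera_info(n); print(n,{k:np.round(v,4).tolist() for k,v in c.items()})
print(camera_info("wrist"))
E
```

```text
pics
{'time': np.float64(0.0), 'joint_positions': array([-8.0830e-01,  4.0800e-02,  8.3800e-02, -5.0000e-04, -1.6155e+00,
       -3.3370e-01]), 'joint_vel': array([-0.0013, -0.    ,  0.0003,  0.0004,  0.0002, -0.002 ]), 'joint_torque': array([-1.60000e-03, -3.68192e+01,  3.47409e+01,  6.93260e+00,
       -5.40000e-03, -0.00000e+00]), 'position': array([ 0.2494, -0.5453,  0.2303]), 'orientation': array([-1.516 ,  0.974 ,  1.5188]), 'wrist_force': array([-1.1071,  0.532 , -0.6775]), 'moment': array([ 0.043 , -0.0045, -0.0161]), 'grip_width': np.float64(0.0855)}
scene {'fx': 347.9161, 'fy': 347.9161, 'cx': 247.7987, 'cy': 189.0858, 'world_from_camera': [[0.6996, 0.4347, -0.5671, 0.1218], [-0.7145, 0.4239, -0.5566, -0.4973], [-0.0015, 0.7946, 0.6072, 0.5551], [0.0, 0.0, 0.0, 1.0]]}
top {'fx': 414.5229, 'fy': 414.5229, 'cx': 255.4584, 'cy': 195.4498, 'world_from_camera': [[0.026, 0.992, -0.1236, 0.4851], [-0.999, 0.0304, 0.0342, -0.0101], [0.0377, 0.1225, 0.9917, 1.213], [0.0, 0.0, 0.0, 1.0]]}
{'fx': 337.4288351894436, 'fy': 337.4288351894436, 'cx': 252.42582346003874, 'cy': 192.1271019979225, 'hand_eye': array([[ 1.34586510e-04,  3.13890986e-01, -9.49459020e-01,
        -1.42027692e-01],
       [ 1.85304787e-03,  9.49457320e-01,  3.13890687e-01,
         8.09187947e-02],
       [ 9.99998274e-01, -1.80163847e-03, -4.53870877e-04,
         4.54948034e-04],
       [ 0.00000000e+00,  0.00000000e+00,  0.00000000e+00,
         1.00000000e+00]])}
```

View pics/scene0.png

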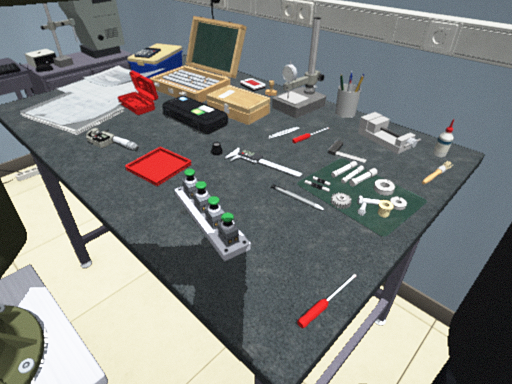

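View pics/top0.png

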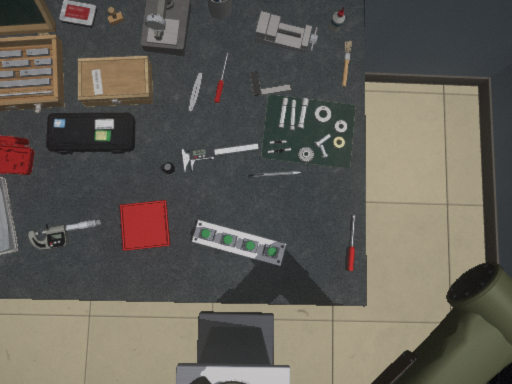

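The scene and top views both show the four green caps in the nest block. In the top view they are near (206,234), (228,240), (249,246) and (271,252), with the red tray at (145,226). The pen is near (275,174), the loupe near (168,168) and the screwdriver near (351,245).

```bash
cat > h.py <<'E'
import numpy as np, cv2
from scipy.spatial.transform import Rotation as R
def ray(c,T,u,v):
    d=np.array([(u-c['cx'])/c['fx'],-(v-c['cy'])/c['fy'],-1.0]); return T[:3,3],T[:3,:3]@d
def onz(c,T,u,v,z):
    o,d=ray(c,T,u,v); return o+d*(z-o[2])/d[2]
def tri(r1,r2):
    (a,d),(b,e)=r1,r2; d=d/np.linalg.norm(d); e=e/np.linalg.norm(e)
    s=np.linalg.lstsq(np.c_[d,-e],b-a,rcond=None)[0]; p,q=a+d*s[0],b+e*s[1]
    return (p+q)/2,np.linalg.norm(p-q)
def blobs(mask,amin=20):
    n,l,st,ce=cv2.connectedComponentsWithStats(mask.astype(np.uint8)); 
    return [(ce[i],st[i],l==i) for i in range(1,n) if st[i,4]>=amin]
def hsv(p): return cv2.cvtColor(p,cv2.COLOR_RGB2HSV)
def green(p):
    h=hsv(p); return (h[...,0]>45)&(h[...,0]<80)&(h[...,1]>130)&(h[...,2]>60)
def red(p):
    h=hsv(p); return ((h[...,0]<8)|(h[...,0]>172))&(h[...,1]>150)&(h[...,2]>80)
E
python3 - <<'E'
from rig import *
from h import *
C={}
for n in("scene","top"):
    p=cv2.imread(f"pics/{n}0.png")[:,:,::-1].copy(); c=camera_info(n); T=np.array(c['world_from_camera'])
    print(n); C[n]=[]
    for ce,st,m in blobs(green(p),15):
        print('g',ce.round(1),st, onz(c,T,*ce,0.081 if n=='top' else .079).round(4)); C[n].append((ce,ray(c,T,*ce)))
    for ce,st,m in blobs(red(p),300):
        cnt=max(cv2.findContours(m.astype(np.uint8),0,2)[0],key=len); r=cv2.minAreaRect(cnt)
        print('r',ce.round(1),st,r); 
        for q in cv2.boxPoints(r): print(onz(c,T,*q,0.016).round(4))
        print('ctr',onz(c,T,*r[0],.016).round(4))
    if n=='top':
        h=hsv(p); m=(h[...,2]>130)&(h[...,1]<50); m[:215]=0;m[270:]=0;m[:,:180]=0;m[:,300:]=0
        m=cv2.morphologyEx(m.astype(np.uint8),cv2.MORPH_CLOSE,np.ones((15,15)))
        cnt=max(cv2.findContours(m,0,2)[0],key=cv2.contourArea); r=cv2.minAreaRect(cnt);print('block',r)
        for q in cv2.boxPoints(r): print(onz(c,T,*q,0.018).round(4))
        print(onz(c,T,*r[0],.018).round(4))
for a in C['scene']:
    for b in C['top']:
        P,e=tri(a[1],b[1])
        if e<.01 and .05<P[2]<.11: print(a[0].round(),b[0].round(),P.round(4),round(e,4))
E
```

```text
scene
g [189.3 171.9] [184 169  11   7  57] [0.5167 0.0877 0.079 ]
g [200.6 184.7] [196 181  10   8  64] [0.5029 0.0281 0.079 ]
g [213.2 200.1] [208 196  11   9  77] [ 0.4861 -0.0348  0.079 ]
g [227.1 216.9] [222 213  12   9  84] [ 0.4703 -0.096   0.079 ]
r [140.1  95. ] [118  71  40  44 956] ((139.79193115234375, 94.60012817382812), (37.21487045288086, 37.39517593383789), 25.64100456237793)
[0.6557 0.7278 0.016 ]
[0.8992 1.0226 0.016 ]
[0.8906 0.7426 0.016 ]
[0.6687 0.5202 0.016 ]
ctr [0.7672 0.7348 0.016 ]
r [157.9 165.4] [ 125  147   66   39 1432] ((158.49530029296875, 165.3915252685547), (33.217979431152344, 60.31686019897461), 60.945396423339844)
[0.4609 0.3212 0.016 ]
[0.6656 0.3529 0.016 ]
[0.5965 0.1839 0.016 ]
[0.4212 0.1738 0.016 ]
ctr [0.5287 0.2526 0.016 ]
r [312.3 312.8] [297 299  31  29 366] ((312.527587890625, 312.5310363769531), (10.297639846801758, 36.95524215698242), 48.36646270751953)
[ 0.4172 -0.3203  0.016 ]
[ 0.4911 -0.3257  0.016 ]
[ 0.4862 -0.3436  0.016 ]
[ 0.414  -0.3373  0.016 ]
ctr [ 0.451  -0.3317  0.016 ]
top
r [ 13.6 156. ] [   0  136   32   38 1007] ((15.5, 154.5), (37.0, 31.0), 90.0)
[0.7849 0.6929 0.016 ]
[0.7881 0.605  0.016 ]
[0.6793 0.595  0.016 ]
[0.6765 0.682  0.016 ]
ctr [0.7319 0.6438 0.016 ]
r [144.3 224.9] [ 120  200   50   51 2135] ((144.2970428466797, 224.9702911376953), (45.97072219848633, 47.16476058959961), 84.2894058227539)
[0.5961 0.3407 0.016 ]
[0.6137 0.2079 0.016 ]
[0.4832 0.1881 0.016 ]
[0.4666 0.3193 0.016 ]
ctr [0.5395 0.2641 0.016 ]
block ((238.37692260742188, 242.28460693359375), (90.86320495605469, 22.45268440246582), 15.255118370056152)
[0.4971 0.1274 0.018 ]
[0.5593 0.1133 0.018 ]
[ 0.4977 -0.1403  0.018 ]
[ 0.4359 -0.1245  0.018 ]
[ 0.4974 -0.006   0.018 ]
```

```bash
python3 - <<'E'
from rig import *
from h import *
P={n:cv2.imread(f"pics/{n}0.png")[:,:,::-1].copy() for n in("scene","top")}
p=P['top']; print(hsv(p)[234,206],hsv(p)[246,249])
h=hsv(p); m=(h[...,0]>40)&(h[...,0]<85)&(h[...,1]>90)&(h[...,2]>60); m[:220]=0;m[265:]=0;m[:,:190]=0;m[:,290:]=0
A=[];c=camera_info('top');T=np.array(c['world_from_camera'])
for ce,st,_ in blobs(m,15): A.append((ce,ray(c,T,*ce))); print(ce.round(1),st,onz(c,T,*ce,.081).round(4))
c=camera_info('scene');T=np.array(c['world_from_camera'])
for ce,st,_ in blobs(green(P['scene']),15):
  for b in A:
    X,e=tri(ray(c,T,*ce),b[1])
    if e<.012 and .05<X[2]<.12: print(ce.round(),b[0].round(),X.round(4),round(e,4))
s=sense();print(R.from_rotvec(s['orientation']).as_matrix().round(4))
E
```

```text
[ 67 124 136] [ 67 127 137]
[205.2 233.2] [201 229   9   9  63] [0.5189 0.0843 0.081 ]
[227.5 239. ] [224 235   8   9  60] [0.5048 0.0236 0.081 ]
[249.7 245.1] [246 241   9   9  61] [ 0.4899 -0.037   0.081 ]
[271.5 251.1] [268 247   8   9  59] [ 0.4755 -0.0967  0.081 ]
[189. 172.] [205. 233.] [0.5175 0.0855 0.0799] 0.0037
[201. 185.] [228. 239.] [0.5031 0.0248 0.0809] 0.0042
[213. 200.] [250. 245.] [ 0.4882 -0.0357  0.0786] 0.0044
[227. 217.] [272. 251.] [ 0.4736 -0.0956  0.0769] 0.0046
[[-8.000e-04 -9.095e-01 -4.158e-01]
 [ 1.300e-03 -4.158e-01  9.095e-01]
 [-1.000e+00  1.000e-04  1.500e-03]]
```

```bash
cat >> h.py <<'E'
def delta(s,target,jaw_deg=None):
    M=R.from_rotvec(s['orientation']).as_matrix()
    d=M.T@(np.array(target)-s['position'])*100
    t=0
    if jaw_deg is not None:
        a=np.degrees(np.arctan2(M[1,2],M[0,2])); t=-((jaw_deg-a+180)%360-180)
    return d.round(2),round(t,2)
E
python3 -c "
from rig import *
from h import *
print(delta(sense(),[.473,-.096,.2],166.4))"
```

```text
(array([  3.08, -39.02,  31.57]), np.float64(-51.83))
```

Emit:
servo_tool(plan=[3,-39.1,31.5,-52,3,-39.1,31.5,-52,3,-39.1,31.5,-52,3,-39.1,31.5,-52,3,-39.1,31.5,-52], grip=1, newtons=30)

```text
time: 0.6
position: [0.3614, -0.3206, 0.2159]
orientation: [-2.009, 0.393, 2.01]
wrist_force: [0.6, 0.3, 1.2]
grip_width: 0.0124
```

```bash
python3 -c "
from rig import *
from h import *
print(delta(sense(),[.473,-.096,.2],166.4))"
```

```text
(array([  1.6 , -25.01,  -1.88]), np.float64(-8.53))
```

Emit:
servo_tool(plan=[1.5,-24.5,-1.9,-8.5,1.5,-24.5,-1.9,-8.5,1.5,-24.5,-1.9,-8.5,1.5,-24.5,-1.9,-8.5,1.5,-24.5,-1.9,-8.5])

```text
time: 1.1
position: [0.4727, -0.101, 0.2011]
orientation: [-2.092, 0.255, 2.092]
wrist_force: [0.7, -1.0, -0.6]
grip_width: 0.0003
```

```bash
cat > w.py <<'E'
import sys
from rig import *
from h import *
s=sense(); p,d=snapshot("wrist"); n=sys.argv[1]
cv2.imwrite(f"pics/{n}.png",p[:,:,::-1]); np.save(f"pics/{n}.npy",d)
c=camera_info("wrist"); T=np.eye(4); T[:3,:3]=R.from_rotvec(s['orientation']).as_matrix(); T[:3,3]=s['position']; T=T@np.array(c['hand_eye'])
print(s['time'],s['position'].round(4),s['wrist_force'].round(2),s['grip_width'])
for ce,st,m in blobs(green(p),40):
    z=np.median(d[m]); o,r=ray(c,T,*ce)
    print(ce.round(1),st,'depth pt',(o+r*z).round(4),'on z=.083',onz(c,T,*ce,.083).round(4))
np.save(f"pics/{n}_T.npy",T)
E
python3 w.py w1
```

```text
1.1 [ 0.4727 -0.101   0.2011] [ 0.71 -0.96 -0.61] 0.00027895297120156216
[254.2 189.6] [240 176  29  28 642] depth pt [ 0.4716 -0.0964  0.0805] on z=.083 [ 0.4715 -0.0972  0.083 ]
[252.7 365.1] [245 360  16  11 147] depth pt [0.5156 0.0776 0.083 ] on z=.083 [0.5156 0.0776 0.083 ]
```

View pics/w1.png

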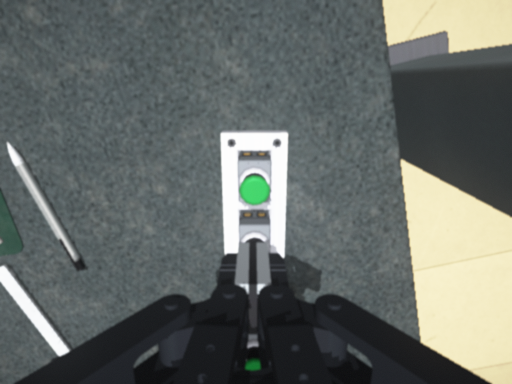

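The cap at (254,190) is the rightmost switch D; its housing edges line up with the tool axes, and the shut fingertips show at about (253,242). The wrist fix puts D at (.472,-.097), within 2 mm of the earlier one.

```bash
cat > d.py <<'E'
import sys
from rig import *
from h import *
s=sense(); a=list(map(float,sys.argv[1:])); print(s['time'],s['position'].round(4),s['wrist_force'].round(2),delta(s,a[:3],a[3] if len(a)>3 else 166.4))
E
python3 d.py .4725 -.0965 .1
```

```text
1.15 [ 0.4745 -0.0966  0.1996] [ 0.86  3.42 -2.29] (array([9.96, 0.06, 0.19]), np.float64(-0.13))
```

Emit:
servo_tool(plan=[5,0,0.2,0,8,0,0.2,0,10.0,0,0.2,0,10.4,0,0.2,0,10.4,0,0.2,0])

```text
time: 1.65
position: [0.4701, -0.103, 0.0973]
orientation: [-2.091, 0.257, 2.093]
wrist_force: [0.4, 0.7, 0.5]
grip_width: 0.0
```

```bash
python3 d.py .4725 -.0965 .085
```

```text
1.65 [ 0.4701 -0.103   0.0973] [0.43 0.71 0.51] (array([ 1.23, -0.69, -0.08]), np.float64(-0.36))
```

Emit:
servo_tool(plan=[0.4,-0.65,0,-0.3,0.9,-0.65,0,-0.3,0.9,-0.65,0,-0.3,0.9,-0.65,0,-0.3])

```text
time: 2.05
position: [0.472, -0.0965, 0.0887]
orientation: [-2.095, 0.251, 2.095]
wrist_force: [-0.3, 0.4, 0.4]
grip_width: 0.0001
```

```bash
python3 d.py .4725 -.0965 .085
```

```text
2.05 [ 0.472  -0.0965  0.0887] [-0.25  0.41  0.41] (array([ 0.37, -0.01, -0.05]), np.float64(-0.05))
```

Emit:
servo_tool(plan=[0.2,0,0,0,0.35,0,0,0,0.35,0,0,0])

```text
time: 2.35
position: [0.4718, -0.0965, 0.0846]
orientation: [-2.094, 0.251, 2.095]
wrist_force: [-0.8, 0.8, -0.8]
grip_width: -0.0002
```

Emit:
servo_tool(plan=[0.1,0,0,0,0.1,0,0,0])

```text
time: 2.55
position: [0.4718, -0.0965, 0.0838]
orientation: [-2.095, 0.251, 2.095]
wrist_force: [1.3, 0.8, 0.2]
grip_width: -0.0005
```

Emit:
servo_tool(plan=[0.1,0,0,0,0.1,0,0,0])

```text
time: 2.75
position: [0.4718, -0.0965, 0.0827]
orientation: [-2.095, 0.251, 2.095]
wrist_force: [-0.2, -0.5, 0.1]
grip_width: -0.0
```

Emit:
servo_tool(plan=[0.1,0,0,0,0.1,0,0,0])

```text
time: 2.95
position: [0.4718, -0.0965, 0.0817]
orientation: [-2.095, 0.251, 2.095]
wrist_force: [-0.5, -0.3, -0.3]
grip_width: 0.0001
```

Emit:
servo_tool(plan=[0.1,0,0,0,0.1,0,0,0])

```text
time: 3.15
position: [0.4721, -0.0966, 0.0812]
orientation: [-2.095, 0.251, 2.095]
wrist_force: [-0.5, 0.5, 1.3]
grip_width: 0.0001
```

Emit:
servo_tool(plan=[0.05,0,0,0,0.05,0,0,0])

```text
time: 3.35
position: [0.4721, -0.0965, 0.0808]
orientation: [-2.096, 0.251, 2.094]
wrist_force: [-0.8, 0.2, 3.0]
grip_width: -0.0001
```

Emit:
servo_tool(plan=[0.05,0,0,0,0.05,0,0,0])

```text
time: 3.55
position: [0.4722, -0.0965, 0.0804]
orientation: [-2.096, 0.251, 2.094]
wrist_force: [-0.2, 0.7, 4.7]
grip_width: -0.0001
```

Emit:
servo_tool(plan=[0.05,0,0,0,0.05,0,0,0])

```text
time: 3.75
position: [0.4722, -0.0966, 0.08]
orientation: [-2.096, 0.251, 2.094]
wrist_force: [-1.2, 0.3, 6.7]
grip_width: -0.0001
```

Emit:
servo_tool(plan=[0.05,0,0,0,0.05,0,0,0])

```text
time: 3.95
position: [0.4723, -0.0966, 0.0797]
orientation: [-2.096, 0.251, 2.094]
wrist_force: [-0.8, 0.7, 7.6]
grip_width: -0.0004
```

D held at 7.6 N, so it is sound. Next is C, 62 mm along.

Emit:
servo_tool(plan=[-1.6,0,0,0,-1.6,-3,0,0,-1.6,-6.2,0,0,-1.2,-6.2,0,0,-1.2,-6.2,0,0])

```text
time: 4.45
position: [0.4858, -0.0359, 0.0895]
orientation: [-2.093, 0.25, 2.098]
wrist_force: [0.0, 0.7, 0.1]
grip_width: 0.0001
```

```bash
python3 d.py .4872 -.0364 .086
```

```text
4.45 [ 0.4858 -0.0359  0.0895] [0.02 0.74 0.15] (array([ 0.35,  0.02, -0.15]), np.float64(0.01))
```

Emit:
servo_tool(plan=[0.3,0,-0.1,0,0.45,0,-0.1,0,0.45,0,-0.1,0])

```text
time: 4.75
position: [0.4872, -0.0371, 0.0859]
orientation: [-2.093, 0.252, 2.095]
wrist_force: [-1.4, 0.9, 1.2]
grip_width: -0.0
```

Emit:
servo_tool(plan=[0.1,0,0,0,0.1,0,0,0])

```text
time: 4.95
position: [0.4874, -0.0367, 0.0853]
orientation: [-2.094, 0.251, 2.095]
wrist_force: [-0.6, 0.2, -0.2]
grip_width: -0.0001
```

Emit:
servo_tool(plan=[0.1,0,0,0,0.1,0,0,0])

```text
time: 5.15
position: [0.4874, -0.0365, 0.0843]
orientation: [-2.095, 0.251, 2.095]
wrist_force: [0.8, 0.0, 0.2]
grip_width: 0.0003
```

Emit:
servo_tool(plan=[0.1,0,0,0,0.1,0,0,0])

```text
time: 5.35
position: [0.4875, -0.0365, 0.0833]
orientation: [-2.095, 0.251, 2.095]
wrist_force: [0.9, -0.1, -1.3]
grip_width: -0.0002
```

Emit:
servo_tool(plan=[0.1,0,0,0,0.1,0,0,0])

```text
time: 5.55
position: [0.4877, -0.0365, 0.0828]
orientation: [-2.096, 0.251, 2.094]
wrist_force: [-0.9, 0.2, 2.8]
grip_width: 0.0001
```

Emit:
servo_tool(plan=[0.05,0,0,0,0.05,0,0,0])

```text
time: 5.75
position: [0.4878, -0.0365, 0.0824]
orientation: [-2.096, 0.251, 2.094]
wrist_force: [-1.1, -1.0, 4.3]
grip_width: 0.0002
```

Emit:
servo_tool(plan=[0.05,0,0,0,0.05,0,0,0])

```text
time: 5.95
position: [0.4877, -0.0365, 0.0816]
orientation: [-2.095, 0.251, 2.094]
wrist_force: [-0.7, 0.5, 3.9]
grip_width: 0.0001
```

Emit:
servo_tool(plan=[0.05,0,0,0,0.05,0,0,0])

```text
time: 6.15
position: [0.4875, -0.0365, 0.0806]
orientation: [-2.095, 0.251, 2.095]
wrist_force: [-0.3, 0.2, 2.7]
grip_width: -0.0003
```

Emit:
servo_tool(plan=[0.05,0,0,0,0.05,0,0,0])

```text
time: 6.35
position: [0.4873, -0.0365, 0.0799]
orientation: [-2.094, 0.251, 2.096]
wrist_force: [0.7, -0.2, 1.5]
grip_width: 0.0001
```

Emit:
servo_tool(plan=[0.1,0,0,0,0.1,0,0,0])

```text
time: 6.55
position: [0.487, -0.0365, 0.0787]
orientation: [-2.093, 0.251, 2.096]
wrist_force: [-0.1, -0.4, -0.1]
grip_width: 0.0008
```

Emit:
servo_tool(plan=[0.1,0,0,0,0.1,0,0,0])

```text
time: 6.75
position: [0.4872, -0.0365, 0.0779]
orientation: [-2.094, 0.251, 2.096]
wrist_force: [-0.0, 0.5, -1.0]
grip_width: 0.0
```

Emit:
servo_tool(plan=[0.1,0,0,0,0.1,0,0,0])

```text
time: 6.95
position: [0.4874, -0.0365, 0.0772]
orientation: [-2.094, 0.251, 2.095]
wrist_force: [0.2, -0.4, 0.4]
grip_width: -0.0002
```

Emit:
servo_tool(plan=[0.1,0,0,0,0.1,0,0,0])

```text
time: 7.15
position: [0.4874, -0.0365, 0.0762]
orientation: [-2.095, 0.251, 2.095]
wrist_force: [-0.0, -0.5, -0.5]
grip_width: 0.0001
```

C gave way at 4–5 N, the force fell to zero, and the tool was still free 7 mm below first touch. So C has clicked in. I'll back up, open the gripper and look.

Emit:
servo_tool(plan=[-3,0,0,0,-8,0,0,0,-12.5,0,0,0,-12.5,0,0,0,-12.5,0,0,0], grip=0)

```text
time: 7.65
position: [0.488, -0.0362, 0.2026]
orientation: [-2.097, 0.249, 2.092]
wrist_force: [-0.1, -0.5, -1.2]
grip_width: 0.0723
```

```bash
python3 w.py w2; python3 d.py .4872 -.0364 .15
```

```text
7.65 [ 0.488  -0.0362  0.2026] [-0.15 -0.48 -1.24] 0.0722925519260192
[254.1 107. ] [239  92  31  31 778] depth pt [ 0.472  -0.0953  0.0805] on z=.083 [ 0.472  -0.0955  0.083 ]
[254.  181.6] [240 168  29  28 611] depth pt [ 0.4863 -0.036   0.0744] on z=.083 [ 0.4858 -0.0385  0.083 ]
[253.7 253.3] [240 240  28  27 592] depth pt [0.5009 0.0238 0.0844] on z=.083 [0.5011 0.0246 0.083 ]
[253.6 312.3] [241 301  26  24 498] depth pt [0.5155 0.0839 0.0834] on z=.083 [0.5155 0.0842 0.083 ]
7.7 [ 0.4874 -0.0363  0.2009] [1.   0.09 0.54] (array([5.09, 0.02, 0.01]), np.float64(-0.06))
```

View pics/w2.png

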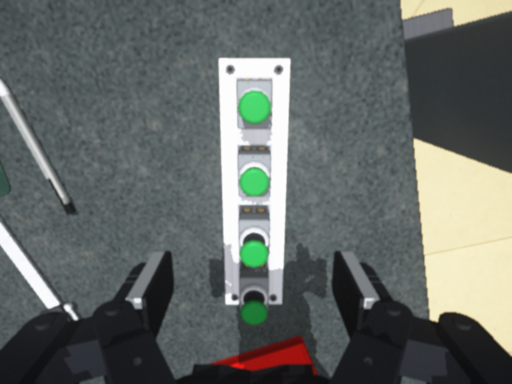

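The wrist picture shows four caps in line: D (254,107), C (254,182), B (254,253) and A (254,312). C's cap is at z≈.074, against ≈.083 for the others, so it is latched with no finger on it. Now I'll grasp C across its 30 mm width.

Emit:
servo_tool(plan=[5,0,0.05,0,10,0,0.05,0,14,0,0.05,0,16,0,0.05,0,16,0,0.05,0], grip=0, newtons=40)

```text
time: 8.2
position: [0.4836, -0.0371, 0.0363]
orientation: [-2.086, 0.254, 2.105]
wrist_force: [-0.0, 0.3, 0.4]
grip_width: 0.0853
```

```bash
python3 d.py .4868 -.0364 .022
```

```text
8.2 [ 0.4836 -0.0371  0.0363] [-0.02  0.28  0.45] (array([ 1.42, -0.15, -0.31]), np.float64(-0.09))
```

Emit:
servo_tool(plan=[0.8,0,0,0,1.5,0,0,0,1.5,0,0,0,1.5,0,0,0])

```text
time: 8.6
position: [0.4874, -0.0363, 0.027]
orientation: [-2.096, 0.251, 2.094]
wrist_force: [1.3, 0.1, -0.3]
grip_width: 0.0855
```

```bash
python3 d.py .4868 -.0364 .022
```

```text
8.6 [ 0.4874 -0.0363  0.027 ] [ 1.33  0.14 -0.35] (array([0.5 , 0.02, 0.05]), np.float64(-0.06))
```

Emit:
servo_tool(plan=[0.4,0,0,0,0.4,0,0,0,0.4,0,0,0])

```text
time: 8.9
position: [0.487, -0.0364, 0.0225]
orientation: [-2.095, 0.251, 2.095]
wrist_force: [0.5, 0.1, 0.5]
grip_width: 0.0856
```

Emit:
servo_tool(plan=[0,0,0,0,0,0,0,0,0,0,0,0,0,0,0,0,0,0,0,0], grip=0.7, newtons=40)

```text
time: 9.4
position: [0.4872, -0.0364, 0.0225]
orientation: [-2.095, 0.251, 2.095]
wrist_force: [0.4, 0.6, 1.1]
grip_width: 0.0295
```

Emit:
servo_tool(plan=[0,0,0,0,0,0,0,0], grip=1)

```text
time: 9.6
position: [0.4872, -0.0363, 0.0225]
orientation: [-2.095, 0.251, 2.095]
wrist_force: [-0.3, 0.3, 1.8]
grip_width: 0.0296
```

Emit:
servo_tool(plan=[-0.5,0,0,0,-1.5,0,0,0,-3,0,0,0,-3,0,0,0])

```text
time: 10.0
position: [0.4884, -0.0362, 0.055]
orientation: [-2.099, 0.25, 2.091]
wrist_force: [0.9, 0.0, -1.5]
grip_width: 0.0296
```

Emit:
servo_tool(plan=[-3,0,0,0,-6,0,0,0,-8.5,0,0,0,-8.5,0,0,0,-8.5,0,0,0])

```text
time: 10.5
position: [0.4869, -0.0362, 0.1371]
orientation: [-2.094, 0.25, 2.095]
wrist_force: [0.0, 0.2, -3.1]
grip_width: 0.0294
```

```bash
python3 w.py w3; python3 - <<'E'
from rig import *
from h import *
p=cv2.imread("pics/w3.png")[:,:,::-1].copy();c=camera_info("wrist");T=np.load("pics/w3_T.npy")
for ce,st,m in blobs(red(p),300):
    cnt=max(cv2.findContours(m.astype(np.uint8),0,2)[0],key=len); print(ce,st)
    for q in cv2.approxPolyDP(cnt,8,True)[:,0]: print(q,onz(c,T,*q.astype(float),.016).round(4))
E
python3 d.py .538 .262 .14 ; python3 d.py .538 .262 .14 188.6
```

```text
10.5 [ 0.4869 -0.0362  0.1371] [ 0.02  0.25 -3.06] 0.029350811694902185
[252.3 115.7] [ 232   95   42   43 1389] depth pt [ 0.472  -0.0955  0.0805] on z=.083 [ 0.4719 -0.0957  0.083 ]
[252.9 334.4] [ 215  300   76   71 4017] depth pt [ 0.4858 -0.0373  0.1886] on z=.083 [0.5073 0.0526 0.083 ]
10.55 [ 0.4864 -0.0362  0.1361] [ 0.85  0.19 -2.35] (array([ -0.38, -30.2 ,   2.03]), np.float64(-0.06))
10.55 [ 0.4864 -0.0362  0.1361] [ 0.85  0.19 -2.35] (array([ -0.38, -30.2 ,   2.03]), np.float64(-22.26))
```

View pics/w3.png

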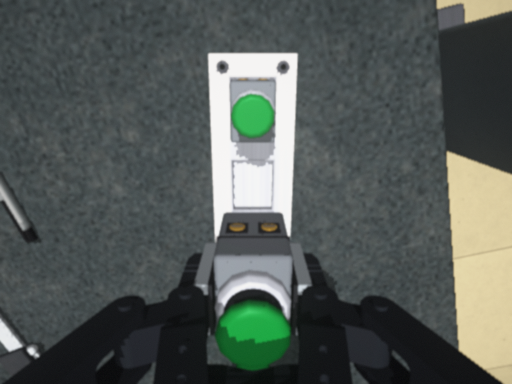

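C hangs upright between the pads, with its cap at (253,334) and z≈.189 as expected for a latched cap. Its pocket at (253,184) is empty, and D stands at (252,116). Now over to the tray.

Emit:
servo_tool(plan=[-0.3,-4,0.3,0,-0.3,-8.5,0.6,0,-0.3,-13,0.9,0,-0.3,-17.5,1.2,0,-0.3,-22,1.5,0])

```text
time: 11.05
position: [0.5237, 0.1825, 0.1386]
orientation: [-2.093, 0.252, 2.098]
wrist_force: [1.0, -0.9, -1.3]
grip_width: 0.0296
```

Emit:
servo_tool(plan=[0,-4,0.3,0,0,-6.5,0.4,0,0,-8,0.5,0,0,-8,0.5,0,0,-8,0.5,0])

```text
time: 11.55
position: [0.5381, 0.2591, 0.1394]
orientation: [-2.094, 0.253, 2.097]
wrist_force: [0.1, 0.1, -1.5]
grip_width: 0.0293
```

```bash
python3 d.py .538 .262 .03; python3 - <<'E'
from rig import *
from h import *
p,d=snapshot("top"); cv2.imwrite("pics/top1.png",p[:,:,::-1]); p,d=snapshot("scene"); cv2.imwrite("pics/scene1.png",cv2.resize(p[100:300,80:340,::-1],None,fx=3,fy=3))
E
```

```text
11.55 [0.5381 0.2591 0.1394] [ 0.06  0.07 -1.5 ] (array([10.94, -0.29,  0.06]), np.float64(-0.07))
```

View pics/scene1.png

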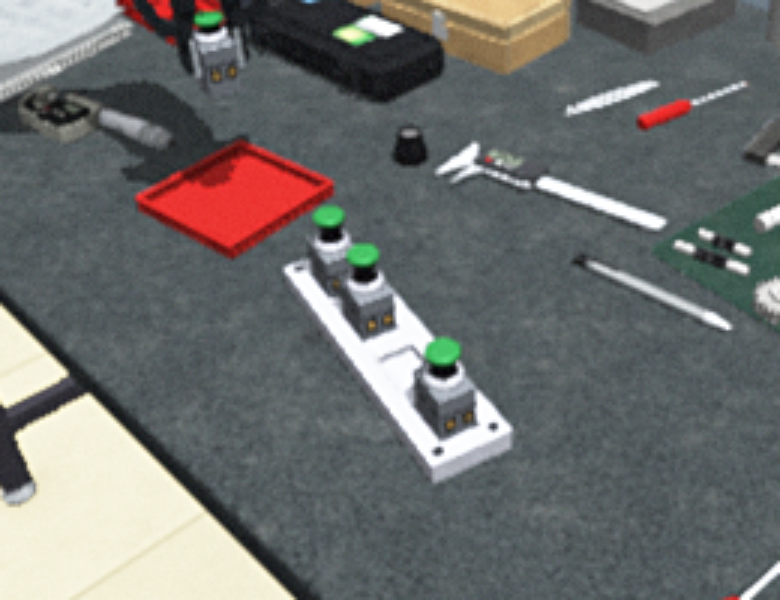

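The scene crop (3× from pixel (80,100)) shows three switches still in the block with caps out and C in the air at (212,50). The tray's rim corners are at (245,142), (333,188), (232,255) and (137,198). I'll check its centre from those.

```bash
python3 - <<'E'
from rig import *
from h import *
c=camera_info("scene");T=np.array(c['world_from_camera'])
q=[onz(c,T,80+u/3,100+v/3,.016) for u,v in((245,142),(333,188),(232,255),(137,198))]
print(np.round(q,4),np.mean(q,0).round(4),[np.linalg.norm(q[i]-q[i-1]).round(3) for i in range(4)])
E
```

```text
[[0.592  0.3294 0.016 ]
 [0.601  0.1984 0.016 ]
 [0.474  0.177  0.016 ]
 [0.4628 0.3158 0.016 ]] [0.5325 0.2551 0.016 ] [np.float64(0.13), np.float64(0.131), np.float64(0.129), np.float64(0.139)]
```

Emit:
servo_tool(plan=[3,-0.2,0,0,6,-0.2,0,0,9,-0.2,0,0,10.2,-0.2,0,0,10.2,-0.2,0,0])

```text
time: 12.15
position: [0.5381, 0.2603, 0.0367]
orientation: [-2.093, 0.255, 2.098]
wrist_force: [0.7, 0.0, -1.6]
grip_width: 0.0298
```

```bash
python3 d.py .538 .262 .0175
```

```text
12.15 [0.5381 0.2603 0.0367] [ 0.71  0.02 -1.55] (array([ 1.92, -0.17,  0.04]), np.float64(-0.12))
```

Both views put the tray's centre within 10 mm of the target, well inside the ±50 mm allowed. Lowering to the floor.

Emit:
servo_tool(plan=[0.8,0,0,0,1.3,0,0,0,1.6,0,0,0,1.6,0,0,0])

```text
time: 12.55
position: [0.5389, 0.2618, 0.0224]
orientation: [-2.095, 0.251, 2.095]
wrist_force: [0.3, 0.5, -2.1]
grip_width: 0.0294
```

Emit:
servo_tool(plan=[0.1,0,0,0,0.1,0,0,0])

```text
time: 12.75
position: [0.539, 0.2619, 0.0217]
orientation: [-2.095, 0.25, 2.095]
wrist_force: [-0.2, 0.6, -2.4]
grip_width: 0.0296
```

Emit:
servo_tool(plan=[0.1,0,0,0,0.2,0,0,0,0.2,0,0,0])

```text
time: 13.05
position: [0.5388, 0.2618, 0.0192]
orientation: [-2.095, 0.251, 2.095]
wrist_force: [0.7, -0.0, -2.4]
grip_width: 0.0292
```

Emit:
servo_tool(plan=[0.1,0,0,0,0.1,0,0,0])

```text
time: 13.25
position: [0.5388, 0.2618, 0.0182]
orientation: [-2.095, 0.251, 2.095]
wrist_force: [0.2, -0.1, -1.6]
grip_width: 0.0296
```

Emit:
servo_tool(plan=[0.1,0,0,0,0.1,0,0,0])

```text
time: 13.45
position: [0.5391, 0.2619, 0.0176]
orientation: [-2.095, 0.251, 2.094]
wrist_force: [0.1, -0.0, -0.5]
grip_width: 0.0294
```

Emit:
servo_tool(plan=[0.05,0,0,0,0.05,0,0,0])

```text
time: 13.65
position: [0.5391, 0.2619, 0.0176]
orientation: [-2.095, 0.251, 2.094]
wrist_force: [-1.7, -0.7, 3.7]
grip_width: 0.0298
```

On the floor: the force went from -2 to +3.7 N at the expected height. Releasing.

Emit:
servo_tool(plan=[0,0,0,0,0,0,0,0,0,0,0,0], grip=0.5)

```text
time: 13.95
position: [0.539, 0.2618, 0.0168]
orientation: [-2.095, 0.251, 2.095]
wrist_force: [-0.4, 0.8, 0.5]
grip_width: 0.0428
```

Emit:
servo_tool(plan=[0,0,0,0,0,0,0,0,0,0,0,0], grip=0.1)

```text
time: 14.25
position: [0.5389, 0.2618, 0.0168]
orientation: [-2.095, 0.251, 2.095]
wrist_force: [0.6, 0.7, -0.5]
grip_width: 0.0768
```

Emit:
servo_tool(plan=[-2,0,0,0,-5,0,0,0,-10,0,0,0,-14,0,0,0,-18,0,0,0])

```text
time: 14.75
position: [0.5389, 0.2617, 0.1991]
orientation: [-2.095, 0.25, 2.094]
wrist_force: [0.5, 0.3, 0.0]
grip_width: 0.0768
```

Emit:
servo_tool(plan=[-1,2,0,0,-1,2,0,0,-1,2,0,0])

```text
time: 15.05
position: [0.5341, 0.2424, 0.2066]
orientation: [-2.094, 0.251, 2.095]
wrist_force: [-0.1, 0.2, -0.8]
grip_width: 0.0769
```

```bash
python3 w.py w4; python3 - <<'E'
from rig import *
from h import *
p,d=snapshot("scene"); cv2.imwrite("pics/scene2.png",cv2.resize(p[100:300,80:340,::-1],None,fx=3,fy=3))
E
```

```text
15.05 [0.5341 0.2424 0.2066] [-0.07  0.18 -0.8 ] 0.0768620131546734
[252.3 200.9] [239 188  27  26 533] depth pt [0.5382 0.262  0.0694] on z=.083 [0.5371 0.2572 0.083 ]
```

View pics/scene2.png

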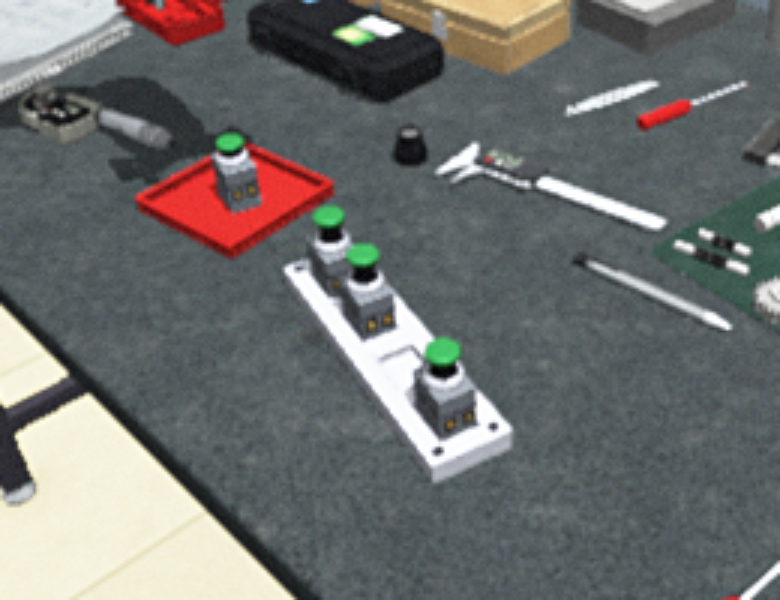

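View pics/w4.png

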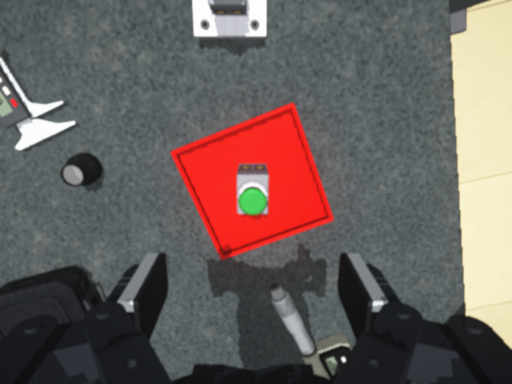

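The scene crop shows C upright in the tray at (238,172), the other three in the block with caps out, and the loupe and pen where they were. In the wrist picture C's cap is at (252,201), near the tray's middle at (252,180). It reads z≈.069, which fits a latched cap on the tray floor. The gripper is clear, so I'm handing in.

```bash
python3 -c "
from rig import *
print(finish_job())"
```

```text
the job is handed in; nothing more can be done
None
```

The weak switch is upright in the reject tray and clicked in, and the job was handed in at about 15 s of the 64 s allowed; no verdict was reported.

**Finding it:** I pushed the switch at the right end first. It held 7.6 N with no give, so it is sound. The second from the right gave way at 4–5 N, snapped and stayed in, and the highest force I read on a cap was 7.6 N. I did not push the other two, since there is only one weak switch.

**Last checks:**
- **Weak switch:** it stands near the tray's middle, with its cap about 69 mm above the table, as expected for a clicked-in switch on the tray floor.
- **Other switches:** the three still stand in their pockets with caps out.
- **Bystanders:** the loupe and pen look unmoved. Only the tip of the screwdriver showed in the last picture, but the arm never worked near it.
- **Gripper:** it is open and well clear, about 0.2 m above the table.

**Disagreements:** the two cameras put the tray's centre about 10 mm apart, and the cap positions differed by 1–5 mm between views. Neither mattered for the ±50 mm placing limit.

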